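Index the dividing table to its next slot

ROBOT

A 7-joint arm with a two-finger parallel gripper is mounted at the origin on the work surface. World frame = base frame: x ahead of the robot, y to its left, z up, the work surface at z = 0. Lengths are in m, angles in rad, forces in N, time in s.
With the tool pointing down it reaches from about 0.4 to 0.9 m from the base axis. Payload 5.5 kg.
Tool frame: the origin (TCP) lies midway between the tips of the shut fingers; the grasp point (between the pads) lies 19 mm behind it (manip.grip_depth is the distance from the TCP to the grasp point, in m); z points along the fingers, x is the direction in which the jaws open and shut, and the axes are right-handed (so a half turn about z gives the same grasp; the last joint's range is limited). The gripper opens to 92 mm and grips with 3 to 60 N. Pads are 19 mm wide; open, the fingers measure 130 mm over their backs; the gripper's body (75 mm by 190 mm) begins 47 mm behind the grasp point.
Start: joints at [1.574, 0.501, -0.427, 1.55, 0.221, 1.138, -0.21], TCP at [0.167, -0.628, 0.227] pointing down, gripper open.
Joint ranges: [-2.88, 2.88], [-0.31, 2.03], [-1.54, 1.56], [0.2, 2.42], [-1.41, 4.55], [0.19, 2.02], [-2.57, 2.57]. Speed limits (rad/s): [2.57, 2.57, 3.14, 3.14, 3.14, 3.14, 3.14].

INTERFACE

Orientations are given as a unit quaternion [x, y, z, w].
In Python, from bench import manip, effector, viewer gives the robot as it stands. Calls block until the motion is done:
- manip.move_pose(position, orientation): joint-space move of the TCP to a pose.
- manip.servo_line(position, ori=None, vel=0.15): straight line of the TCP; ori=None keeps the orientation; vel is the mean speed in m/s.
- manip.movej(angles): joint-space move.
- effector.open_jaws() and effector.close(f_grip=None): open the fingers fully, or close them until they stop; f_grip is the grip in N (None keeps the last).
- manip.sleep(seconds).
- manip.solve_ik(position, orientation): joint angles nearest the present ones, or None.
- viewer.get_image(name): name is "scene" or "top"; returns the picture (420x560x3 uint8, red, green, blue); there is no depth.
- viewer.get_calibration(name): a dict with "vfov" (degrees; the focal length in pixels is half the picture's height over the tangent of half this angle, whatever the lens; pixels are square), "cx", "cy" (the principal point, pixels), "dist_coeffs" ([k1, k2, p1, p2, k3] as OpenCV has them; the pictures are not rectified), "eye" and "attitude" of the camera in the world. Camera axes: x right, y down, z forward; pixel columns grow to the right and rows downward; lengths in m; the calibration is good to about 2 mm. A picture is of the moment at which its call begins. get_calibration takes no time and is no camera call.
A pose or a line that the arm cannot do raises manip.PlanningError and nothing moves.
- manip.hand_in(): hands the job in, once; it reports no verdict.
Readings, each from a call of its own:
- manip.current_clock(): time.
- manip.current_q(): joint angles.
- manip.current_joint_velocities(): joint speeds.
- manip.current_tau(): joint torques, N m.
- manip.current_tool_pos(): TCP position.
- manip.current_tcp_rot(): TCP orientation.
- manip.current_force(): force on the tool from outside, world axes, zero at the start.
- manip.current_wrist_torque(): the same for the moment, N m.
- manip.current_finger_gap(): finger opening in m.
Only numpy, scipy, OpenCV 4.12 (cv2) and the standard library are available. Lean on these libraries where they do the work, as an engineer would, in place of code of your own. Each camera call takes 0.05 s, during which the arm holds its last target. There are 200 camera calls.

TASK

The copper bowl on the dividing table needs its next pattern mark: pull the red spring knob up to its stop, swing the table clockwise (seen from above) with the pin out, and leave it locked at the next slot, the one in the brass rail, with the pin dropped fully home. The brass rail has been shifted for a new pattern, so feel for the slot. Keep the bowl standing in the middle of the table, and leave the other things on the bench where they are.

Things in the scene. Friction and masses are not known exactly. Their poses are not given: they have to be found in the camera images.
- dividing_base: Fixed grey round base, 264 mm across, 26 mm high (two bolted feet, 320 mm over all along x). Origin on the bench under its centre, on the turntable's axis; z up; +y points at the home slot, where the pin starts. Index rails lie on it at radius 105 mm, flat on top, 36 mm above the bench: steel from the home slot clockwise, then brass, partly covering the steel.
- home_slot (a point): Middle of the home slot, at rail top. The next slot is a like one in the brass rail, 40 to 70 degrees clockwise from here about the base's axis; its angle differs every time and is not reported, but from above it shows as a dark gap in the brass. Each slot is a straight radial gap 13 mm wide. No other gap lies between the two, nor up to the table's end stop.
- turntable (a joint): Angle of the aluminium turntable in rad: 0 with the pin in the middle of the home slot, growing clockwise seen from above, end stop at 1.745. It starts locked, within 0.02 of 0. Disc 168 mm across, top 48 mm above the bench, with an ear carrying the plunger at radius 105 mm. Turns with light friction (1 to 2 N at the knob). A pin in a slot locks it, with 1.5 mm play either way.
- plunger (a joint): Height of the sprung plunger in m: 0 fully down (pin home in a slot), 0.009 to 0.010 pin riding on a rail, 0.016 pulled up to its stop. Spring: 6 N down at 0, 11 N at the stop. Let go over a rail, the pin (10 mm thick, round tip) rides on it; the knob can then be pushed round (about 2 N more drag) until the pin drops into a slot by itself and blocks the table.
- knob_grip (a point): Grip point on the axis of the plunger's red round knob, 96 mm above the bench when down. Knob 32 mm across, 38 mm tall: top 18 mm above this point, underside 20 mm below. It slides straight up and rides round with the table. Beneath it a sleeve 22 mm across (top 72 mm above the bench) on the ear (top 56 mm, 32 mm wide).
- bowl: Loose copper bowl, 96 mm across the rim, 40 mm high, 0.11 to 0.23 kg, on the turntable's rubber pad (120 mm across, top 51 mm above the bench), within about 10 mm of its centre; origin under the bowl's centre.
- pliers: Loose red-handled pliers lying flat, about 160 mm long; bystander.
- screwdriver: Loose orange screwdriver, 170 mm long; bystander.
- figurine: Small brass figurine, 82 mm high, 52 mm across the foot; bystander.
- jar: White jar, 60 mm across, 75 mm high; bystander.
- bottle: Clear bottle with blue label, 66 mm across, 200 mm high; bystander.
- dish: Steel dish, 150 mm across, 45 mm high; bystander.
- brick: Fire brick, 230 x 115 x 55 mm; bystander.
- case: Dark blue tool case with pliers on its lid, 170 x 240 x 45 mm, fixed to the bench; bystander.
There are look-alikes about, which are no part of the job. Several things have the shape of the bowl; the one meant has the colours described above.

How it is judged:
By the outcome, as a careful person would: the job done as asked, in the order asked, and still so for the second after the job is handed in, with the robot touching nothing.
It also fails if it takes over 43 s, if anything falls off the work surface, if the arm or the gripper's body presses on something with over 40 N, if the wrist force passes 120 N, or if a joint passes its speed limit or range.

## Working session

There is one attempt and no reset: what is moved stays moved. The work goes in short steps, each a Python script; the robot and the scene stay as the last script left them, time stands still between calls to the robot, and variables do not carry over. Pictures are saved under pics/ and viewed, about 8 in all and at most 12, crops included, and the job is handed in when it is done.

```bash
mkdir -p pics; ls; python3 - <<'E'
from bench import manip, effector, viewer
import cv2
for n in ("scene","top"):
    im=viewer.get_image(n); cv2.imwrite(f"pics/{n}0.png",im[:,:,::-1]); print(n,viewer.get_calibration(n))
print(manip.current_clock(),manip.current_tcp_rot(),manip.current_force(),manip.grip_depth)
E
```

```text
pics
scene {'vfov': 54.467977086465886, 'cx': 276.9475670373156, 'cy': 201.41101835350491, 'dist_coeffs': array([-0.01425446,  0.        ,  0.        ,  0.        ,  0.        ]), 'eye': array([1.64353909, 0.05721082, 0.83552252]), 'attitude': array([ 0.61597974,  0.63730545, -0.33640701, -0.31818399])}
top {'vfov': 51.74359566392155, 'cx': 288.15505740885965, 'cy': 205.09928403158693, 'dist_coeffs': array([0.02815168, 0.        , 0.        , 0.        , 0.        ]), 'eye': array([ 0.34191145, -0.00774492,  1.31266491]), 'attitude': array([ 0.70530388, -0.70390136,  0.05943239, -0.05947359])}
0.1 [ 7.92763768e-01 -6.09528356e-01 -6.88107294e-04 -5.62710387e-04] [ 0.2665226  -0.75192111  0.31541988] 0.0188
```

View pics/scene0.png

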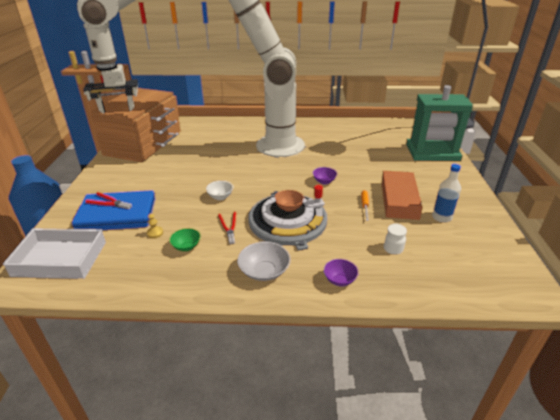

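View pics/top0.png

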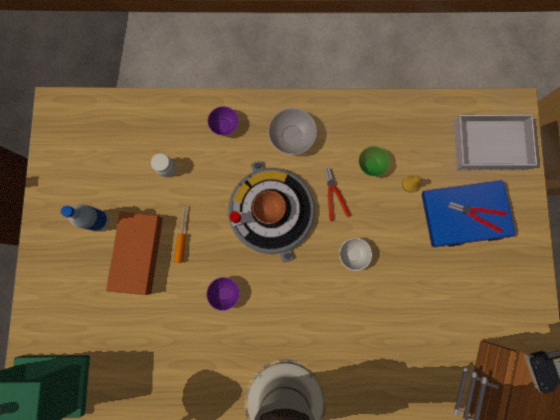

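The top view shows the dividing table at about (271,210), with the copper bowl on it at (270,207) and the red knob at (235,217). The other bowls are purple at (223,122) and (223,295), green at (375,161), white at (356,254), and the grey dish is at (293,132). Only the one on the table is copper. Next I'll make a metric, enlarged crop at rail height.

```bash
cat > h.py <<'E'
from bench import manip, effector, viewer
import numpy as np, cv2
from scipy.spatial.transform import Rotation as R
def cam(n):
    c=viewer.get_calibration(n); f=210/np.tan(np.radians(c['vfov'])/2)
    K=np.array([[f,0,c['cx']],[0,f,c['cy']],[0,0,1.]])
    M=R.from_quat(c['attitude']).as_matrix(); return K,np.array(c['dist_coeffs']),M,np.array(c['eye'])
def proj(n,P):
    K,d,M,e=cam(n); rv=cv2.Rodrigues(M.T)[0]
    return cv2.projectPoints(np.asarray(P,float).reshape(-1,1,3),rv,-M.T@e,K,d)[0].reshape(-1,2)
def unproj(n,uv,z):
    K,d,M,e=cam(n); r=cv2.undistortPoints(np.asarray(uv,float).reshape(-1,1,2),K,d).reshape(-1,2)
    r=np.c_[r,np.ones(len(r))]@M.T; return e+r*((z-e[2])/r[:,2])[:,None]
def ortho(n,im,c,z,half=.17,px=600):
    # image up=+x, left=+y
    g=np.linspace(-half,half,px); X,Y=np.meshgrid(c[0]-g,c[1]-g,indexing='ij')
    uv=proj(n,np.c_[X.ravel(),Y.ravel(),np.full(X.size,z)]).astype(np.float32).reshape(px,px,2)
    return cv2.remap(im,uv[...,0],uv[...,1],cv2.INTER_CUBIC)
E
python3 - <<'E'
from h import *
im=viewer.get_image("top")
print('feet',unproj("top",[[258,167],[288,255]],.01),'knob',unproj("top",[[235,217]],.114),'bowlrim',unproj("top",[[270,207]],.09))
c=unproj("top",[[271,210]],.026)[0];print(c)
o=ortho("top",im,c,.036); cv2.imwrite("pics/o1.png",o[:,:,::-1])
E
```

```text
feet [[ 0.6828055   0.0861689   0.01      ]
 [ 0.41188796 -0.00728398  0.01      ]] knob [[0.51162513 0.14095099 0.114     ]] bowlrim [[0.54410153 0.04447861 0.09      ]]
[0.54554452 0.04412195 0.026     ]
```

View pics/o1.png

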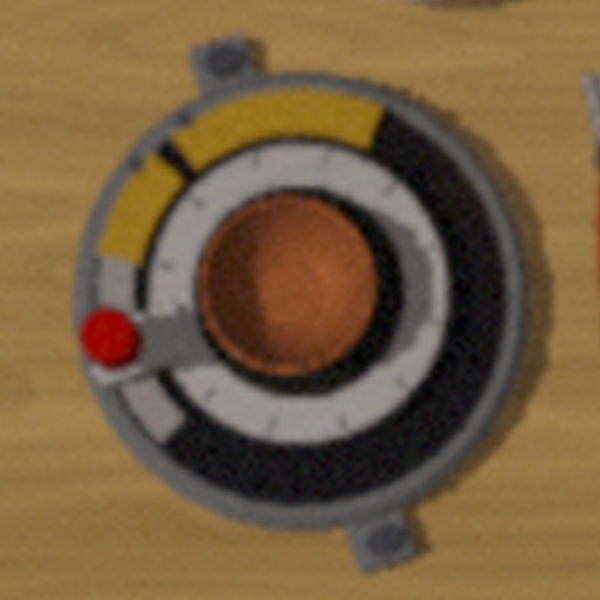

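The enlarged crop confirms the copper bowl at (288,283), the red knob at (109,337), and the dark slot in the brass at about (175,160). That puts the slot roughly 67° clockwise from home. I'll refine those numbers and check IK along the whole arc.

```bash
cat >> h.py <<'E'
def quat(yaw): # tool down, jaw axis at yaw
    x=np.array([np.cos(yaw),np.sin(yaw),0]); z=np.array([0,0,-1.]); return R.from_matrix(np.c_[x,np.cross(z,x),z]).as_quat()
E
python3 - <<'E'
from h import *
im=viewer.get_image("top"); c0=np.array([.5455,.0441])
hsv=cv2.cvtColor(im,cv2.COLOR_RGB2HSV).astype(int)
yy,xx=np.mgrid[:420,:560]
m=((hsv[...,0]<6)|(hsv[...,0]>174))&(hsv[...,1]>190)&(np.hypot(xx-235,yy-217)<9)
k=unproj("top",[[xx[m].mean(),yy[m].mean()]],.105)[0]; print('knob',k,m.sum())
# base centre: radial edge of the grey base (z=.026, r=.132) vs wood via saturation
o=ortho("top",im,c0,.026); s=cv2.cvtColor(o,cv2.COLOR_RGB2HSV)[...,1].astype(float)
P=[]
for a in np.radians(np.arange(0,360,3)):
    r=np.arange(.12,.145,.0004); q=(-np.cos(a)*r,-np.sin(a)*r)
    v=cv2.remap(s.astype(np.float32),((q[1])/.34*599+299.5).astype(np.float32),((q[0])/.34*599+299.5).astype(np.float32),1).ravel()
    g=np.gradient(cv2.GaussianBlur(v.reshape(-1,1),(1,9),2).ravel()); i=g.argmax(); P.append((np.cos(a)*r[i],np.sin(a)*r[i]))
P=np.array(P); w=np.ones(len(P),bool)
for _ in range(5):
    A=np.c_[2*P,np.ones(len(P))]; x=np.linalg.lstsq(A[w],(P**2).sum(1)[w],rcond=None)[0]
    rr=np.hypot(*(P-x[:2]).T); rad=np.sqrt(x[2]+x[0]**2+x[1]**2); w=abs(rr-rad)<.003
c=c0+x[:2]; print('centre',c,'r',rad,w.sum())
d=k[:2]-c; th=np.degrees(np.arctan2(d[1],d[0])); print('knob r,ang',np.hypot(*d),th)
ang=np.arange(10,80,.25); prof=0
for r in np.arange(.094,.117,.002):
    pts=np.c_[c[0]+r*np.cos(np.radians(ang)),c[1]+r*np.sin(np.radians(ang)),np.full(len(ang),.034)]
    uv=proj("top",pts).astype(np.float32); prof=prof+cv2.remap(im.astype(np.float32),uv[:,:1],uv[:,1:],1)[:,0,0]/12
i=prof.argmin(); wt=np.clip(prof.min()*.5+np.median(prof)*.5-prof,0,None)*(abs(ang-ang[i])<6)
s_=(wt*ang).sum()/wt.sum(); print('slot',s_,'cw',th-s_, prof[i],np.median(prof))
q=manip.current_q(); print(q)
for flip in (0,np.pi):
  for z in (.22,.077,.093):
    for cw in (0,30,67):
        a=np.radians(th-cw); p=[c[0]+.105*np.cos(a),c[1]+.105*np.sin(a),z]
        s=manip.solve_ik(p,quat(a-np.pi/2+flip)); print(flip>0,z,cw,None if s is None else np.round(s,2))
E
```

```text
knob [0.51406686 0.14358301 0.105     ] 85
centre [0.54624276 0.04366835] r 0.12999952351864624 111
knob r,ang 0.1049677448408272 107.85031562475764
slot 41.95582431095261 cw 65.89449131380503 25.875324 143.34282
[ 1.5742044   0.50148568 -0.42689201  1.55101365  0.22076684  1.13828223
 -0.21031013]
False 0.22 0 [ 0.63  0.61 -1.3   1.83  0.63  1.2  -0.56]
False 0.22 30 [ 0.57  0.73 -1.3   1.71  0.74  1.29 -1.1 ]
False 0.22 67 [ 0.57  0.8  -1.26  1.58  0.78  1.34 -1.65]
False 0.077 0 [ 0.41  0.68 -0.95  1.94  0.71  0.9  -0.6 ]
False 0.077 30 [ 0.44  0.82 -1.05  1.81  0.83  1.03 -1.16]
False 0.077 67 [ 0.39  0.8  -0.89  1.69  0.72  1.01 -1.61]
False 0.093 0 [ 0.45  0.68 -1.01  1.94  0.72  0.94 -0.61]
False 0.093 30 [ 0.49  0.86 -1.15  1.8   0.88  1.1  -1.19]
False 0.093 67 [ 0.42  0.8  -0.94  1.68  0.73  1.05 -1.62]
True 0.22 0 [-1.29  0.65  1.36  1.89 -0.69  1.19 -2.52]
True 0.22 30 [ 0.57  0.73 -1.3   1.71  0.74  1.29  2.04]
True 0.22 67 [ 0.58  0.83 -1.3   1.58  0.82  1.37  1.47]
True 0.077 0 [ 0.59  0.94 -1.31  1.94  1.03  1.15  2.31]
True 0.077 30 [ 0.56  1.02 -1.31  1.81  1.07  1.23  1.84]
True 0.077 67 [ 0.57  1.09 -1.31  1.68  1.1   1.29  1.31]
True 0.093 0 [ 0.59  0.9  -1.3   1.93  0.98  1.15  2.34]
True 0.093 30 [ 0.56  0.99 -1.31  1.8   1.03  1.23  1.86]
True 0.093 67 [ 0.57  1.05 -1.31  1.67  1.06  1.29  1.33]
```

```bash
cat >> h.py <<'E'
C=np.array([.5462,.0437]); TH=np.radians(107.85); K0=np.array([.5141,.1436])
E
python3 - <<'E'
from h import *
Q=quat(TH-np.pi/2)
manip.move_pose([*K0,.20],Q)
print(manip.current_clock(),manip.current_q().round(2),manip.current_force())
im=viewer.get_image("scene"); cv2.imwrite("pics/s1.png",cv2.resize(im[120:300,180:420],(800,600),interpolation=2)[:,:,::-1])
E
```

```text
3.175 [ 0.63  0.65 -1.3   1.85  0.68  1.18 -0.59] [ 0.43551255 -0.42259849  1.08724438]
```

View pics/s1.png

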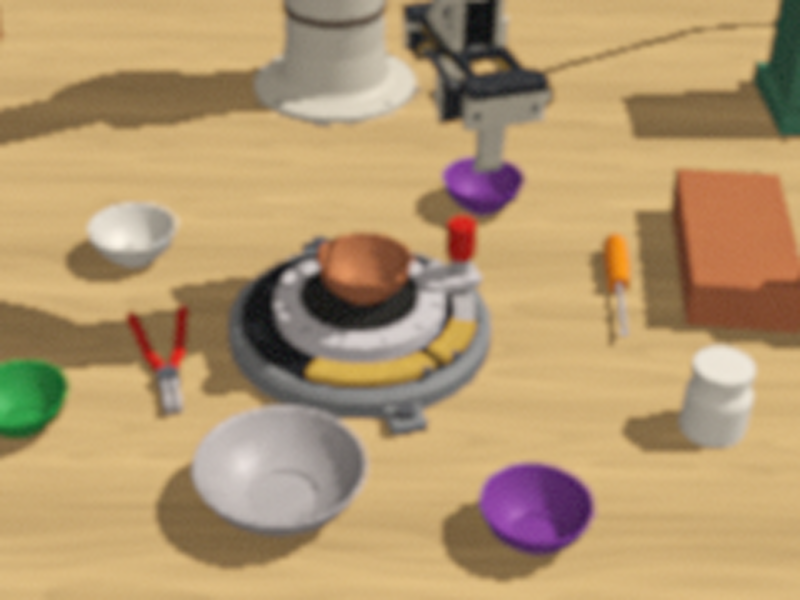

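The crop shows the gripper hanging over the knob at (461,238) with nothing in the way, and the bowl centred. Next I'll descend, close gently and read the forces.

```bash
python3 - <<'E'
from h import *
print('scene check (318.3,191.4):',proj("scene",[[*K0,.096]]))
manip.servo_line([*K0,.077],vel=.12)
f0=manip.current_force(); print('free',f0)
effector.close(f_grip=5); manip.sleep(.1)
print('closed',manip.current_clock(),manip.current_finger_gap(),manip.current_force()-f0,manip.current_tool_pos())
E
```

```text
scene check (318.3,191.4): [[318.35288796 190.2791821 ]]
free [-0.47496745 -0.72104711  0.66934908]
closed 5.4583 0.03172356502460528 [ 0.54459403  1.54176977 -1.75745221] [0.51430925 0.14377802 0.07703902]
```

```bash
python3 - <<'E'
from h import *
f0=np.array([-.47,-.72,.67])
effector.close(f_grip=40); manip.sleep(.1)
print(manip.current_finger_gap(),(manip.current_force()-f0).round(1))
p=manip.current_tool_pos()
for dz in (.004,.010,.014,.016,.017,.018,.019):
    manip.servo_line([K0[0],K0[1],.077+dz],vel=.04); f=manip.current_force()-f0
    print(dz,manip.current_tool_pos().round(4),f.round(1))
    if f[2]<-22: break
print(manip.current_clock())
E
```

```text
0.030966608409163935 [ 2.3  1.9 -3.3]
0.004 [0.5141 0.1437 0.0807] [ 3.4  4.3 -7.7]
0.01 [0.5137 0.1435 0.0865] [  2.9   3.4 -10.7]
0.014 [0.5136 0.1435 0.0908] [  2.4   3.7 -10.8]
0.016 [0.5137 0.1435 0.0928] [  1.8   2.7 -12.6]
0.017 [0.5134 0.1434 0.0932] [  4.1   4.8 -20.9]
0.018 [0.5129 0.1432 0.0933] [  5.    6.8 -28.4]
7.325
```

```bash
python3 - <<'E'
from h import *
f0=np.array([-.47,-.72,.67])
r=np.hypot(*(K0-C))
for cw in range(6,55,6):
    a=TH-np.radians(cw); p=C+r*np.array([np.cos(a),np.sin(a)])
    manip.servo_line([*p,.0945],quat(a-np.pi/2),vel=.05); f=manip.current_force()-f0
    t=np.array([np.sin(a),-np.cos(a)]); n=np.array([np.cos(a),np.sin(a)])
    print(cw,'tang',round(f[:2]@t,1),'rad',round(f[:2]@n,1),'z',round(f[2],1),manip.current_tool_pos().round(4),round(manip.current_finger_gap(),4))
    if np.linalg.norm(f)>50: print('ABORT');break
print(manip.current_clock())
im=viewer.get_image("top"); cv2.imwrite("pics/o2.png",ortho("top",im,C,.036)[:,:,::-1])
im=viewer.get_image("scene"); cv2.imwrite("pics/s2.png",cv2.resize(im[120:300,180:420],(800,600),interpolation=2)[:,:,::-1])
E
```

```text
6 tang 5.4 rad 4.7 z -25.0 [0.5241 0.1466 0.0933] 0.0309
12 tang 4.9 rad 5.7 z -25.7 [0.535  0.1486 0.0933] 0.0312
18 tang 5.6 rad 7.4 z -25.5 [0.546  0.1495 0.0933] 0.031
24 tang 5.2 rad 7.8 z -25.8 [0.5572 0.1493 0.0933] 0.0311
30 tang 4.6 rad 8.9 z -26.3 [0.5682 0.1478 0.0934] 0.031
36 tang 4.4 rad 10.5 z -27.1 [0.5791 0.1453 0.0934] 0.031
42 tang 3.3 rad 11.7 z -27.3 [0.5897 0.1416 0.0934] 0.0312
48 tang 1.7 rad 12.3 z -26.3 [0.5991 0.1369 0.0934] 0.0313
54 tang 1.7 rad 13.9 z -25.8 [0.6087 0.1311 0.0934] 0.0313
10.625
```

View pics/s2.png

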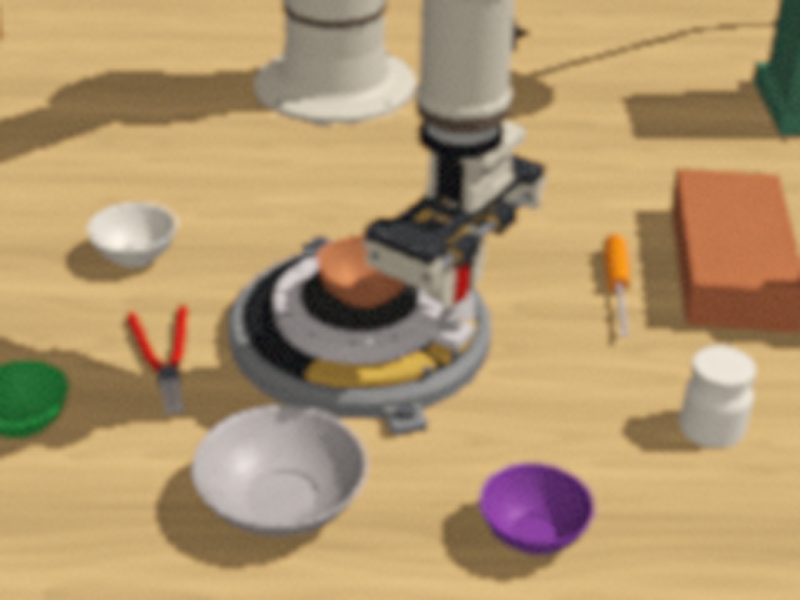

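The table turned freely with the pin held at its stop, and the bowl is still centred at (350,270). I'll refit the axis from the path, lower the pin onto the brass short of the slot, and release.

```bash
python3 - <<'E'
from h import *
from scipy.optimize import least_squares
f0=np.array([-.47,-.72,.67])
P=np.array([[.5241,.1466],[.535,.1486],[.546,.1495],[.5572,.1493],[.5682,.1478],[.5791,.1453],[.5897,.1416],[.5991,.1369],[.6087,.1311]])
s=least_squares(lambda c:np.hypot(*(P-c).T)-.105,C); print('centre',s.x,abs(s.fun).max())
C2=s.x; a=[np.degrees(np.arctan2(*(p-C2)[::-1])) for p in (K0,P[-1])]; print(a)
sl=C+.105*np.array([np.cos(np.radians(41.96)),np.sin(np.radians(41.96))])-C2; print('slot ang',np.degrees(np.arctan2(sl[1],sl[0])))
p=manip.current_tool_pos()
# ease lateral load: command at the present xy
for z in (.092,.089,.087,.0863,.0857,.085):
    manip.servo_line([p[0],p[1],z],vel=.04); f=manip.current_force()-f0; print(z,f.round(1),manip.current_tool_pos().round(4))
    if f[2]>4: break
effector.open_jaws(); manip.sleep(.1)
print(manip.current_clock(),manip.current_finger_gap(),(manip.current_force()-f0).round(1))
E
```

```text
centre [0.54920691 0.04459522] 0.00011716139192903541
[np.float64(109.52441119206004), np.float64(55.482008532256316)]
slot ang 42.7141149872002
0.092 [  2.6   2.8 -11.9] [0.6087 0.1313 0.0921]
0.089 [  3.6   3.2 -11.5] [0.6089 0.1312 0.0893]
0.087 [  3.1   3.1 -10.4] [0.6089 0.1312 0.0872]
0.0863 [ 3.1  4.  -9. ] [0.6089 0.1312 0.0865]
0.0857 [ 2.4  2.8 -5.2] [0.6089 0.1312 0.0862]
0.085 [0.4 1.2 2.4] [0.609  0.1313 0.0859]
13.4 0.09188111396748014 [ 0.4  1.2 -0.3]
```

```bash
cat >> h.py <<'E'
C2=np.array([.5492,.0446])
def pose(deg,off,z):
    a=np.radians(deg); t=np.array([np.sin(a),-np.cos(a)])
    return [*(C2+.105*np.array([np.cos(a),np.sin(a)])+off*t),z],quat(a-np.pi/2),t
E
python3 - <<'E'
from h import *
p,q,t=pose(55.5,.024,.080); manip.servo_line(p,q,vel=.08); manip.sleep(.1); f0=manip.current_force(); print('free',f0,manip.current_clock())
for d in np.arange(58,38,-.75):
    p,q,t=pose(d,.030,.080); manip.servo_line(p,q,vel=.02); f=manip.current_force()-f0
    print(round(d,2),'tang',round(f[:2]@t,1),'|f|',np.linalg.norm(f).round(1),'lag mm',round((np.array(p)-manip.current_tool_pos())[:2]@t*1e3,2))
    if f[:2]@t<-9: break
print(manip.current_clock())
for n in("top","scene"):
    im=viewer.get_image(n); cv2.imwrite(f"pics/{n}3.png",(ortho(n,im,C2,.036) if n=="top" else cv2.resize(im[120:300,180:420],(800,600),interpolation=2))[:,:,::-1])
E
```

```text
free [0.33904864 0.16369111 1.27418156] 13.9583
58.0 tang 0.3 |f| 0.8 lag mm 0.46
57.25 tang -1.0 |f| 1.9 lag mm -0.05
56.5 tang -0.7 |f| 1.5 lag mm -0.16
55.75 tang -0.1 |f| 1.5 lag mm -0.15
55.0 tang -3.5 |f| 3.6 lag mm 0.83
54.25 tang -4.7 |f| 4.9 lag mm 1.08
53.5 tang -3.1 |f| 3.7 lag mm -0.2
52.75 tang -3.7 |f| 4.1 lag mm -0.06
52.0 tang -4.7 |f| 4.8 lag mm 0.48
51.25 tang -4.8 |f| 5.0 lag mm 0.25
50.5 tang -4.8 |f| 5.1 lag mm 0.04
49.75 tang -2.9 |f| 3.8 lag mm -1.07
49.0 tang -2.5 |f| 2.9 lag mm -0.43
48.25 tang -1.1 |f| 2.0 lag mm -0.74
47.5 tang -0.7 |f| 2.4 lag mm -0.71
46.75 tang -1.4 |f| 2.9 lag mm -0.61
46.0 tang -0.8 |f| 2.4 lag mm -0.67
45.25 tang 0.3 |f| 1.3 lag mm -0.79
44.5 tang 0.1 |f| 1.7 lag mm -0.43
43.75 tang 0.1 |f| 0.6 lag mm -0.16
43.0 tang 0.4 |f| 1.6 lag mm -0.14
42.25 tang -0.4 |f| 1.7 lag mm -0.06
41.5 tang -0.2 |f| 1.0 lag mm 0.13
40.75 tang -1.6 |f| 2.2 lag mm 0.12
40.0 tang -4.3 |f| 4.4 lag mm 1.22
39.25 tang -6.4 |f| 6.5 lag mm 2.41
38.5 tang -8.4 |f| 9.0 lag mm 3.68
20.7083
```

View pics/scene3.png

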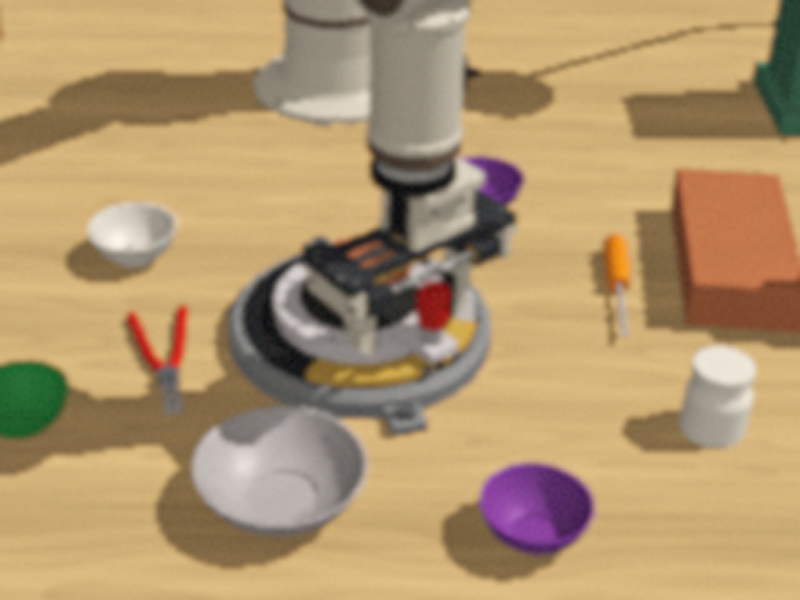

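The pusher met a hard block at about 40–41°, and the knob at (433,305) looks low. I'll back off, raise the gripper clear and check the height and angle in both cameras.

```bash
python3 - <<'E'
from h import *
p,q,t=pose(41.5,.0,.080); manip.servo_line(p,q,vel=.06); print((manip.current_force()).round(1))
manip.servo_line([*p[:2],.20],vel=.15)
x,y=p[0]-.2,p[1]-.1; manip.servo_line([x,y,.25],vel=.25); print(manip.current_clock())
T=viewer.get_image("top"); S=viewer.get_image("scene")
for n,im in(("top",T),("scene",S)):
    hsv=cv2.cvtColor(im,cv2.COLOR_RGB2HSV).astype(int); yy,xx=np.mgrid[:420,:560]
    c=proj(n,[[*pose(41.5,0,0)[0][:2],.096]])[0]
    m=((hsv[...,0]<6)|(hsv[...,0]>174))&(hsv[...,1]>190)&(np.hypot(xx-c[0],yy-c[1])<14)
    print(n,m.sum(),xx[m].mean(),yy[m].mean())
    for d in(43.5,42,41,40):
        for z in(.096,.105): print(d,z,proj(n,[[*pose(d,0,0)[0][:2],z]])[0].round(1))
a=ortho("top",T,C2,.036,px=400); b=cv2.resize(S[165:255,235:340],(400,400),interpolation=2)
cv2.imwrite("pics/c4.png",np.hstack([a,b])[:,:,::-1])
E
```

```text
[ 0.4 -1.   0.5]
23.6167
top 88 246.20454545454547 178.0
43.5 0.096 [245.  178.8]
43.5 0.105 [244.7 178. ]
42 0.096 [245.7 178.1]
42 0.105 [245.4 177.4]
41 0.096 [246.2 177.7]
41 0.105 [245.9 177. ]
40 0.096 [246.7 177.3]
40 0.105 [246.4 176.6]
scene 89 309.7752808988764 211.32584269662922
43.5 0.096 [311.3 210. ]
43.5 0.105 [311.4 207.6]
42 0.096 [310.6 210.3]
42 0.105 [310.7 208. ]
41 0.096 [310.2 210.6]
41 0.105 [310.3 208.2]
40 0.096 [309.7 210.8]
40 0.105 [309.8 208.4]
```

View pics/c4.png

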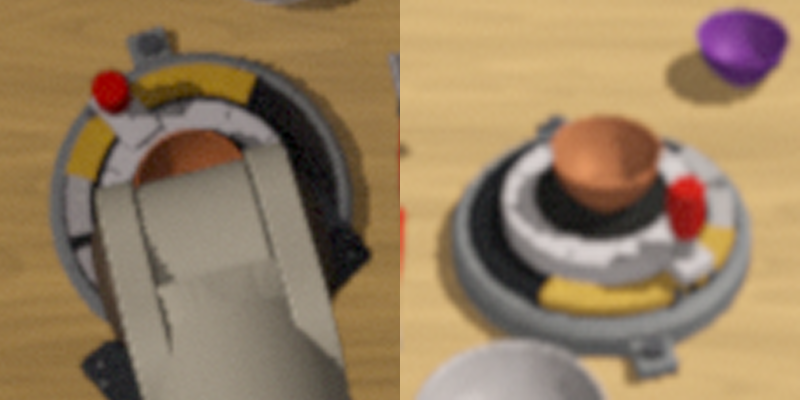

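Both views put the knob at about 41° and low, and the bowl is standing in the middle. The image can't settle the last 1–2 mm of height, so I'll feel the knob top gently with the fingers shut.

```bash
python3 - <<'E'
from h import *
S=cv2.imread("pics/scene0.png")[:,:,::-1]; hsv=cv2.cvtColor(np.ascontiguousarray(S),cv2.COLOR_RGB2HSV).astype(int); yy,xx=np.mgrid[:420,:560]
c=proj("scene",[[*K0,.096]])[0]; m=((hsv[...,0]<6)|(hsv[...,0]>174))&(hsv[...,1]>190)&(np.hypot(xx-c[0],yy-c[1])<14)
print('initial seg',m.sum(),xx[m].mean(),yy[m].mean(),'vs',c)
effector.close(f_grip=5)
p,q,t=pose(41,0,.14); manip.servo_line(p,q,vel=.2); manip.servo_line([*p[:2],.124],vel=.08); manip.sleep(.1)
f0=manip.current_force(); print('free',f0.round(1))
for z in np.arange(.120,.109,-.001):
    manip.servo_line([*p[:2],z],vel=.03); f=manip.current_force()-f0; print(round(z,4),manip.current_tool_pos()[2].round(4),f.round(1))
    if f[2]>8: break
print(manip.current_clock())
manip.servo_line([*p[:2],.16],vel=.15)
E
```

```text
initial seg 81 318.0 190.87654320987653 vs [318.35288796 190.2791821 ]
free [ 0.5 -0.2  0.1]
0.12 0.1198 [-1.2 -0.3 -0.2]
0.119 0.119 [-0.6 -0.1 -0.2]
0.118 0.1179 [-0.6  0.2  0.1]
0.117 0.1169 [-0.  0. -1.]
0.116 0.1159 [-0.8  0.3 -0.3]
0.115 0.1149 [-0.   0.5  0.2]
0.114 0.1144 [-0.7 -0.   3.1]
0.113 0.1143 [-4.  -0.8  8.3]
29.0333
```

The knob top is at 114.3 mm, which is the home height, and it is solid under 8 N. I'll move clear, take one last look and hand in.

```bash
python3 - <<'E'
from h import *
p=manip.current_tool_pos(); manip.servo_line([p[0]-.2,p[1]-.1,.26],vel=.25)
im=viewer.get_image("scene"); cv2.imwrite("pics/s5.png",im[:,:,::-1])
print(manip.current_clock(),manip.current_force().round(1)); manip.hand_in()
E
```

```text
30.8083 [-0.7 -0.1 -0.7]
the job is handed in; nothing more can be done
```

View pics/s5.png

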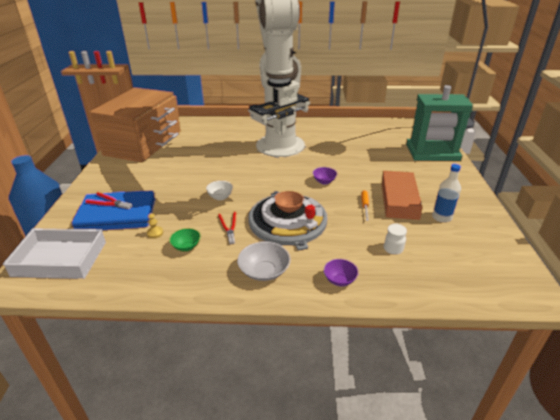

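The table is locked at the brass slot, about 68° clockwise of home, with the pin fully home. I handed the job in at 30.8 s.

I pulled the knob up to its stop and swung the table 54° clockwise with the pin held out. I then lowered the pin onto the brass and pushed the knob round with one open finger until the pin dropped and blocked the table.

**Last checks:**
- **Lock:** the push met a hard block at about 41° (bench angle), where the force rose past 8 N. The picture had put the slot at about 42.7°, so the two agree to within about 2°.
- **Pin height:** the knob top felt at 114.3 mm against 114 mm for home, and did not give under 8 N.
- **Bowl and bench:** in the final picture at (288,201) the bowl stands in the middle of the table, and the other things look unmoved. I checked this by eye only.
- **Not tested:** I did not push the table back counter-clockwise to test the lock that way.
- **Odd reading:** the drag on the knob fell to almost nothing over the last few degrees before the block. I don't know why, but the final checks agree with a pin that is home.

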